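Open the bench filter box: press its snap tab, push the cover off

ROBOT

A 6-joint arm with a two-finger parallel gripper is mounted at the origin on a cart in front of the work surface, level with it; the furniture and walls round the work are solid. World frame = base frame: x ahead of the robot, y to its left, z up, the work surface at z = 0. Lengths are in m, angles in rad, forces in N, time in s.
With the tool pointing down it reaches from about 0.3 to 0.875 m from the base axis. Payload 6.4 kg.
Tool frame: the origin (TCP) lies on the centre line of the jaws, within the pads' length; the fingertips stand 25 mm ahead of it and the grasp point (between the pads) lies 6 mm ahead of it (ctrl.tip_reach is the distance from the TCP to the fingertips, in m); z points along the fingers, y is the line along which they close (so a half turn about z gives the same grasp; the last joint's range is limited). The gripper opens to 85 mm and grips with 20 to 120 N. Pads are 22 mm wide; open, the fingers measure 114 mm over their backs; the gripper's body (76 mm by 85 mm) begins 54 mm behind the grasp point. The pads swing forward as they close: fully open they stand 13 mm farther back than shut.
Start: joints at [0.95, 0.181, 1.607, -0, 1.354, -0.206], TCP at [0.232, 0.526, 0.256] pointing down, gripper open.
Joint ranges: [-2.99, 2.99], [-0.89, 2.07], [0.3, 2.58], [-1.14, 4.28], [0, 2.63], [-3.12, 3.12]. Speed limits (rad/s): [2.57, 2.57, 3.01, 3.14, 3.14, 3.14].

INTERFACE

Orientations are given as a unit quaternion [w, x, y, z].
In Python, from bench import ctrl gives the robot as it stands.
- The arm moves only by the tool servo_tool, never from a script. Its argument "motion" is a list that holds one entry, the list of rows, each a list of 5 numbers: the shift along the tool's x, y, z in cm, then the turn about the tool's z in degrees, then the closure, from -1 (fully open) to 1 (shut). In form: [[[dx, dy, dz, twist, claw], ...]]. A call has 1 to 5 rows; each row is the pose to reach, as a shift and turn from the pose commanded when the call began, along the tool's axes at that moment; what a row does not reach only later rows make up. A row lasts 1/10 s, in which the tool goes at most 50 mm and 8.59 degrees, less where a joint would pass 70% of its speed; a pose out of reach is approached as far as the arm can. A call with a gripper value outside its range is refused whole. The fingers move at their own pace and stop on an object; the grip force is fixed at half the most. Time passes only in rows, so rows that repeat a pose let the fingers close. It gives the time, the measured TCP pose, the force, the opening and the grip force at its end, in the units of the state.
- ctrl.get_obs(): the state, without advancing time (a new reading comes with each control period).
- ctrl.camera(name): name is "scene" or "top" or "wrist"; returns a dict with "pixels" (400x640x3 uint8, red, green, blue), "depth" (400x640 float32, m along the optical axis (not along the pixel's ray), 0 where there is no reading), "fx", "fy", "cx", "cy" (pixels), "R" (3x3) and "t" (3): a world point X has camera coordinates R X + t; the wrist camera has in their place "hand_eye" (4x4, takes a point from camera to tool coordinates, whose origin is the TCP and whose axes are the flange's). Camera axes: x right, y down, z forward; pixel columns grow to the right and rows downward; lengths in m; the calibration is good to about 2 mm. A picture is of the moment at which its call begins: read the wrist's pose just before it.
- ctrl.hand_in(): hands the job in; it is judged then, once.
The state is a dict: "time_s": time; "q": joint angles; "dq": joint speeds; "joint_efforts": joint torques, N m; "eef_pos": TCP position; "eef_rot": TCP orientation; "wrist_force": force on the tool from outside, world axes, zero at the start; "torque": the same for the moment, N m; "opening": opening from 0.0 (shut) to 1.0 (fully open); "grasp_force": force on a finger pad.
Only numpy, scipy, OpenCV 4.12 (cv2) and the standard library are available. Lean on these libraries where they do the work, as an engineer would, in place of code of your own. Each camera call takes 0.05 s, during which the arm holds its last target. There are 200 camera calls.

TASK

Open the filter box on the counter: with the fingertips press the snap tab at its side all the way down, so that the cover springs free of its catch, then push the cover by its rib along the box, off its seat and completely out from under the side lips, and leave it lying flat on the parking ledge with the tab sprung up again behind it. Only press and push: do not lift or pick up the cover, and leave the beaker and the bottles round the box standing where they are.

Things in the scene. Friction and masses are not known exactly. Their poses are not given: they have to be found in the camera images.
- filter_box: Low white and grey plastic box fixed to the counter, 100 mm wide (its x), 228 mm long (its y, -120 to +108 mm), 53 mm high. Origin on the counter under its middle, z up. The cover closes the filter opening in its -y part (the seat) and slides toward +y, on a level slideway 40 mm above the counter, to the open parking ledge. Wall behind the closed cover: y -120 to -112 mm, z to 53 mm.
- seat_end (a point): Where the seat ends and the ledge begins, on the box's middle line, slideway height; y = -4 mm in the box's frame. From here to -y two side lips (tops at z 53 mm, inner edges at x = +-37 mm) hold the cover down.
- ledge_end (a point): Foot of the end stop's inner face, on the middle line at slideway height; y = +100 mm in the box's frame. The stop is 52 mm high above the counter, 8 mm thick. The parking ledge lies between seat_end and here, with side guides 44 mm high but no lips.
- cover: Grey flat sliding cover, 84 mm (x) by 90 (y) by 6, about 80 g, 2.5 mm side play. Origin: centre of its underside, axes as the box's. In the box's frame: closed y = -59, z = 40 mm, front edge against the tab's catch; a spring (4 N) moves it some 8 mm to +y once the tab is down; wholly off the seat y > 45; at the end stop y = 55. Pushing takes about 3 to 10 N, as the catch rubs under it.
- rib_face (a point): Middle of the -y face of the upright rib on the cover: push on this face, toward +y. The rib is 56 mm long in x, 8 mm thick, its top 16 mm above the plate (22 above the cover's underside). This point is 10 mm above the plate (16 above the underside) and 4 mm to +y of the cover's origin.
- tab_top (a point): Centre of the top of the snap tab's thumb pad, which stands out at the box's -x side (x = -70, y = -10 mm). The pad is 28 mm (x) by 32 mm (y), ridged, 62 mm above the counter when up; its inner edge is 6 mm outside the box wall. Moves with the tab.
- tab (a joint): How far the snap tab is pressed straight down: 0 up, 0.010 m fully down. Its catch, in front of the cover, frees it by 0.007. Spring 2 N at the top, 5 N fully down, plus up to 4 N friction of the cover on the catch. Once the cover has sprung forward it keeps the tab about half down (0.004); the tab springs up behind the cover when that is off the seat.
- beaker: Translucent plastic beaker, 72 mm wide, 87 mm high, loose bystander on the far side of the box; origin under its centre.
- stain_bottle: Brown bottle with black cap, 32 mm wide, 75 mm high, loose bystander on the far side of the box; origin under its centre.
- vial_a: Small white bottle with screw cap, 24 mm wide, 44 mm high, loose bystander on the tab's side of the box; origin under its centre.
- vial_b: Another small white bottle of the same size, 24 mm wide, 44 mm high, loose bystander on the tab's side of the box; origin under its centre.
Mind the look-alikes: they are no part of the job. What is shaped like the cover but brown or turquoise is not meant.

How it is judged:
By the outcome, as a careful person would: the job done as asked, in the order asked, and still so for the second after the job is handed in, with the robot touching nothing.
It also fails if it takes over 35 s, if anything falls off the work surface, if the arm or the gripper's body presses on something with over 40 N, if the wrist force passes 120 N, or if a joint passes its speed limit or range.

## Working session

There is one attempt and no reset: what is moved stays moved. The work goes in short steps, Python scripts to look and compute and a tool call to move; the robot and the scene stay as the last step left them, time stands still between calls to the robot, and variables do not carry over. Pictures are saved under pics/ and viewed, at most 10 in all, crops included, and the job is handed in when it is done.

Besides the shell and the picture viewer there is one more tool, called after ">>>" as a command line: name --argument value ..., lists and objects as JSON in quotes. servo_tool: Moves the arm, as the interface text tells. Its arguments: {"type":"object","properties":{"motion":{"type":"array"}},"required":["motion"]}

```bash
mkdir -p pics; cat > h.py <<'E'
import numpy as np, cv2
from bench import ctrl
def snap(n,f):
    c=ctrl.camera(n); cv2.imwrite('pics/'+f+'.png',c['pixels'][:,:,::-1]); np.save('pics/'+f+'.npy',c,allow_pickle=True); return c
def load(f): return np.load('pics/'+f+'.npy',allow_pickle=True).item()
def pts(c):  # world points from depth, fixed camera
    v,u=np.mgrid[:400,:640]; d=c['depth']
    P=np.stack([(u-c['cx'])/c['fx']*d,(v-c['cy'])/c['fy']*d,d],-1)
    return (P-c['t'])@c['R']
def ray(c,u,v,z):
    C=-c['R'].T@c['t']; d=c['R'].T@np.array([(u-c['cx'])/c['fx'],(v-c['cy'])/c['fy'],1]); return C+d*(z-C[2])/d[2]
E
python3 - <<'E'
from h import *
for n in('top','scene'):
    c=snap(n,n+'1'); print(n,-c['R'].T@c['t'])
o=ctrl.get_obs(); print(o['time_s'],o['eef_pos'],o['eef_rot'],ctrl.tip_reach,o['opening'])
E
```

```text
top [0.4065965  0.01363172 0.91255962]
scene [ 0.1560204  -0.53945507  0.66247613]
0.1 [0.23142149 0.52587477 0.2554662 ] [-3.24830438e-04  2.05907671e-01  9.78571098e-01 -7.29015468e-04] 0.025 1.0011713621535747
```

View pics/top1.png

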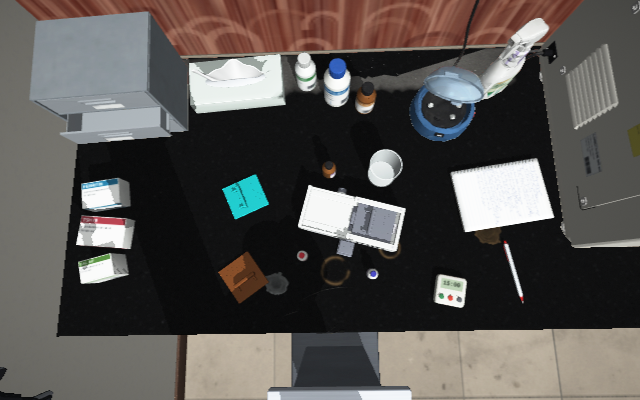

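View pics/scene1.png

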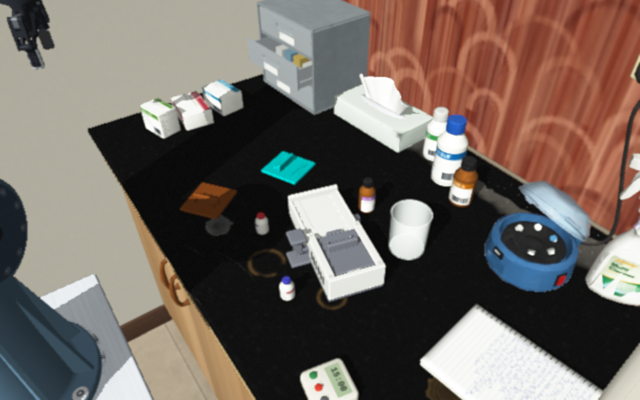

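The top view shows the box at about (352,218). Cover candidates are the grey one in the box (378,223), the turquoise plate (245,197) and the brown plate (240,277). I choose the grey one, whose tab is at (345,246). Next to it stand the vials (302,256) and (373,273), the beaker (385,168) and the brown bottle (329,170). The scene view agrees.

```bash
python3 - <<'E'
from h import *
c=load('top1'); im=c['pixels'][:,:,::-1]
cv2.imwrite('pics/crop1.png',cv2.resize(im[160:290,285:420],None,fx=5.5,fy=4.6*1.0 if 0 else 4.5,interpolation=cv2.INTER_CUBIC))
P=pts(c); print(c['fx'],c['R'].round(3).tolist())
# box mask: points between z .03 and .07 in region
z=P[...,2]; m=(z>.036)&(z<.085); m[:, :290]=0; m[:,415:]=0; m[:175]=0; m[265:]=0
n,l,s,ce=cv2.connectedComponentsWithStats(m.astype(np.uint8))
for i in range(1,n):
    if s[i,4]>15: print(s[i],ce[i].round(1),np.median(P[l==i],0).round(4))
for (u,v) in [(345,246),(345,240),(342,192),(378,223),(378,208),(325,212),(395,245),(310,190),(372,205),(385,206)]: print(u,v,P[v,u].round(4))
E
```

```text
380.31750123602507 [[-0.019, -0.999, -0.034], [-0.98, 0.025, -0.195], [0.196, 0.029, -0.98]]
[369 175  26  10 104] [380.1 179.9] [ 0.6084 -0.107   0.0584]
[ 298  185  107   66 4307] [351.6 217.8] [ 0.5262 -0.0425  0.045 ]
[338 240  16  15 183] [345.4 247. ] [ 0.4586 -0.0239  0.0619]
[298 252   7   6  31] [301.1 254.8] [0.4439 0.0757 0.0437]
345 246 [ 0.4608 -0.0235  0.0624]
345 240 [ 0.4771 -0.0256  0.0243]
342 192 [ 0.5894 -0.022   0.0327]
378 223 [ 0.5122 -0.1008  0.0475]
378 208 [ 0.5471 -0.1029  0.0448]
325 212 [0.5416 0.0192 0.0397]
395 245 [ 0.4612 -0.135   0.0551]
310 190 [0.5926 0.0527 0.0493]
372 205 [ 0.5528 -0.0884  0.0547]
385 206 [ 0.5499 -0.1178  0.0537]
```

View pics/crop1.png

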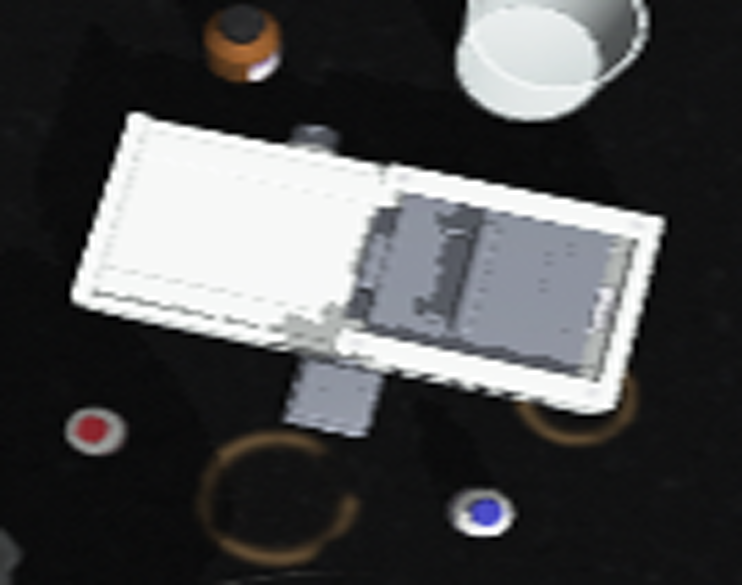

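The crop confirms it: a grey cover with a raised rib in the box's right (-y) half, and a grey tab pad below the box. Next I fit the box pose.

```bash
python3 - <<'E'
from h import *
c=load('top1'); P=pts(c); z=P[...,2]; v,u=np.mgrid[:400,:640]
m=(z>.036)&(z<.07)&(u>290)&(u<415)&(v>180)&(v<265)
n,l,s,ce=cv2.connectedComponentsWithStats(m.astype(np.uint8)); i=1+np.argmax(s[1:,4])
Q=P[l==i][:,:2]
# robust rect: yaw then 1..99 percentiles
r=cv2.minAreaRect((Q*1000).astype(np.float32)); print(r)
best=None
def rect(a):
    B=Q@np.array([[np.cos(a),-np.sin(a)],[np.sin(a),np.cos(a)]]); lo,hi=np.percentile(B,[.7,99.3],axis=0); return lo,hi
A=np.radians(np.arange(-30,10,.25)); ar=[np.prod(rect(a)[1]-rect(a)[0]) for a in A]; a=A[np.argmin(ar)]
lo,hi=rect(a); print('yaw',np.degrees(a),'size',hi-lo,lo,hi)
R=np.array([[np.cos(a),-np.sin(a)],[np.sin(a),np.cos(a)]])
o=R@np.array([(lo[0]+hi[0])/2,(lo[1]+hi[1])/2+.006]); print('origin',o)
for nm,b in dict(tab=(-.07,-.01),rib0=(0,-.055),end=(0,.1)).items(): print(nm,o+R@b)
t=P[(l!=i)&m&(v>238)&(u>335)&(u<356)]; print('tab seen',(t.min(0)+t.max(0))/2,t.mean(0), 'box fr',R.T@(t.mean(0)[:2]-o))
B=(P[l==i][:,:2]-o)@R; zz=P[l==i][:,2]
k=(zz>.055); print('rib z>.055',k.sum(),B[k].mean(0),B[k].min(0),B[k].max(0))
for nm,lo_,hi_,uu,vv in [('red',.03,.06,(295,310),(248,265)),('blue',.03,.06,(366,380),(266,282)),('beak',.02,.1,(364,404),(148,188)),('brown',.02,.1,(320,337),(160,180))]:
    k=(z>lo_)&(z<hi_)&(u>uu[0])&(u<uu[1])&(v>vv[0])&(v<vv[1]); q=P[k]
    if len(q): qb=(q[:,:2]-o)@R; print(nm,len(q),qb.min(0).round(3),qb.max(0).round(3),np.median(q,0).round(3),q[:,2].max().round(3))
E
```

```text
((527.213623046875, -39.58613586425781), (228.55419921875, 100.6290054321289), 74.36042785644531)
yaw -15.75 size [0.09904102 0.22449445] [ 0.46823012 -0.00713216] [0.56727114 0.21736228]
origin [ 0.52847292 -0.03359519]
tab [ 0.45838665 -0.02421891]
rib0 [ 0.5135437  -0.08653023]
end [0.55561697 0.06265033]
tab seen [ 0.45874057 -0.02461901  0.0614427 ] [ 0.45862985 -0.02438519  0.061898  ] box fr [-0.0697208  -0.01009402]
rib z>.055 192 [ 0.00011833 -0.05332698] [-0.04918614 -0.11935241] [0.04837964 0.10541714]
red 73 [-0.121  0.071] [-0.101  0.093] [0.444 0.075 0.034] 0.047
blue 75 [-0.121 -0.094] [-0.098 -0.072] [ 0.401 -0.082  0.035] 0.048
beak 597 [ 0.094 -0.087] [ 0.166 -0.016] [ 0.651 -0.122  0.062] 0.091
brown 182 [0.086 0.057] [0.115 0.088] [0.64  0.01  0.055] 0.078
```

>>> servo_tool --motion '[[[-3.5,-3.4,0,0,1],[-7,-6.7,0,0,1],[-10.4,-10,0,0,1],[-13.9,-13.4,0,0,1],[-17.4,-16.7,0,0,1]]]'

```text
time_s: 0.6
eef_pos: [0.3236, 0.3015, 0.256]
eef_rot: [-0.0, 0.206, 0.979, -0.0]
wrist_force: [0.8, 0.1, -0.1]
opening: 0.141
grasp_force: 0.0
```

>>> servo_tool --motion '[[[-3.5,-3.4,0,0,1],[-7,-6.7,0,0,1],[-10.4,-10,0,0,1],[-13.9,-13.4,0,0,1],[-17.4,-16.7,0,0,1]]]'

```text
time_s: 1.1
eef_pos: [0.4157, 0.0784, 0.2563]
eef_rot: [0.0, 0.206, 0.979, 0.0]
wrist_force: [1.8, 0.4, 0.6]
opening: 0.002
grasp_force: 0.0
```

>>> servo_tool --motion '[[[-3,-3,3,0,1],[-6,-6,6,-3,1],[-8.1,-7.8,9,-8,1],[-8.1,-7.8,11,-8,1],[-8.1,-7.8,11,-8,1]]]'

```text
time_s: 1.6
eef_pos: [0.4558, -0.0238, 0.143]
eef_rot: [-0.004, 0.138, 0.99, 0.001]
wrist_force: [-0.7, 0.3, 0.1]
opening: -0.002
grasp_force: 0.0
```

```bash
cat >> h.py <<'E'
from scipy.spatial.transform import Rotation
a=np.radians(-15.7); RB=np.array([[np.cos(a),-np.sin(a)],[np.sin(a),np.cos(a)]]); OB=np.array([.5285,-.0336])
def st():
    o=ctrl.get_obs(); T=Rotation.from_quat(o['eef_rot'],scalar_first=True).as_matrix()
    print('t',o['time_s'],'box mm',(RB.T@(o['eef_pos'][:2]-OB)*1000).round(1),'tip z',(o['eef_pos'][2]-.025).round(4),'F box',(RB.T@o['wrist_force'][:2]).round(2),o['wrist_force'][2].round(2),'open',round(o['opening'],3),'toolY deg',np.degrees(np.arctan2(T[1,1],T[0,1])).round(2), T[:,2].round(3)); return o,T
E
python3 - <<'E'
from h import *
o,T=st(); c=snap('wrist','w1'); H=c['hand_eye']; v,u=np.mgrid[:400,:640]; d=c['depth']
P=np.stack([(u-c['cx'])/c['fx']*d,(v-c['cy'])/c['fy']*d,d],-1)@H[:3,:3].T+H[:3,3]
# finger extent in tool frame: points within z 0..27mm and near axis
k=(d>0)&(P[...,2]>.0)&(P[...,2]<.035)&(abs(P[...,:2]).max(-1)<.05)
print(H.round(3).tolist(),k.sum()); 
if k.sum(): print(np.percentile(P[k],[1,50,99],axis=0).round(4))
W=P@T.T+o['eef_pos']; B=(W[...,:2]-OB)@RB
k=(d>0)&(abs(W[...,2]-.062)<.004)&(abs(B[...,0]+.07)<.02)&(abs(B[...,1]+.01)<.03)
if k.sum(): print('tab',B[k].min(0),B[k].max(0),np.median(W[k][:,2]))
k=(d>0)&(abs(W[...,2]-.062)<.004)&(abs(B[...,0])<.03)&(abs(B[...,1]+.05)<.03)
if k.sum(): print('rib',B[k].min(0),B[k].max(0),np.median(W[k][:,2]))
E
```

```text
t 1.6 box mm [-72.6 -10.3] tip z 0.118 F box [-0.7   0.08] 0.11 open -0.002 toolY deg 74.1 [-0.007  0.002 -1.   ]
[[-0.001, -0.945, -0.327, 0.084], [1.0, -0.0, -0.001, 0.001], [0.001, -0.327, 0.945, -0.116], [0.0, 0.0, 0.0, 1.0]] 1143
[[ 0.0059 -0.0122  0.0003]
 [ 0.0101  0.0008  0.0096]
 [ 0.0113  0.0143  0.022 ]]
tab [-0.08311678 -0.02487428] [-0.05466223  0.00686356] 0.05997462975813325
rib [-0.02728153 -0.05396489] [-0.0026212  -0.04578888] 0.06032822809793357
```

View pics/w1.png

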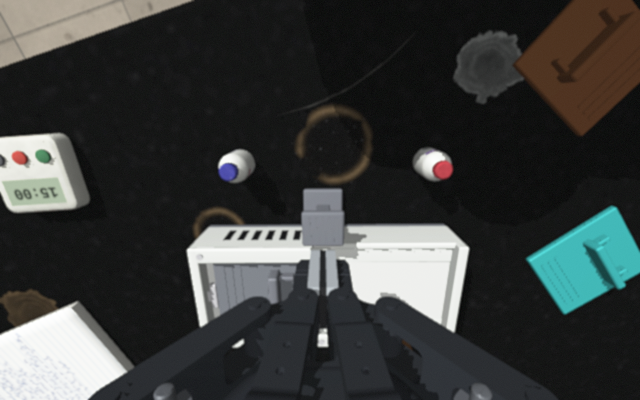

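The wrist view shows the shut fingers at (322,270) and the tab pad at (323,215), directly under the tool. I will press it now.

>>> servo_tool --motion '[[[-0.1,0,2.5,0,1],[-0.1,0,4.2,0,1],[-0.1,0,5.2,0,1],[-0.1,0,5.5,0,1],[-0.1,0,5.8,0,1]]]'

```text
time_s: 2.15
eef_pos: [0.46, -0.0238, 0.0892]
eef_rot: [0.001, 0.137, 0.991, -0.0]
wrist_force: [-0.8, 0.2, 0.3]
opening: 0.002
grasp_force: 0.0
```

>>> servo_tool --motion '[[[0,0,0.2,0,1],[0,0,0.4,0,1],[0,0,0.6,0,1],[0,0,0.7,0,1],[0,0,0.7,0,1]]]'

```text
time_s: 2.65
eef_pos: [0.4598, -0.0241, 0.0817]
eef_rot: [0.001, 0.137, 0.991, -0.0]
wrist_force: [0.8, 1.1, 4.7]
opening: -0.0
grasp_force: 2.1
```

```bash
python3 -c "
from h import *
st()"
```

```text
t 2.65 box mm [-68.7  -9.4] tip z 0.0567 F box [0.47 1.23] 4.71 open -0.0 toolY deg 74.23 [ 0.001 -0.    -1.   ]
```

>>> servo_tool --motion '[[[0,0,0.1,0,1],[0,0,0.2,0,1],[0,0,0.3,0,1],[0,0,0.4,0,1],[0,0,0.4,0,1]]]'

```text
time_s: 3.15
eef_pos: [0.4597, -0.0241, 0.0774]
eef_rot: [0.001, 0.137, 0.991, -0.0]
wrist_force: [1.1, 0.4, 3.7]
opening: -0.001
grasp_force: 2.0
```

>>> servo_tool --motion '[[[0,0,0.05,0,1],[0,0,0.1,0,1],[0,0,0.15,0,1],[0,0,0.2,0,1],[0,0,0.2,0,1]]]'

```text
time_s: 3.65
eef_pos: [0.4597, -0.0241, 0.0759]
eef_rot: [0.0, 0.137, 0.991, -0.0]
wrist_force: [1.0, 0.7, 9.2]
opening: 0.001
grasp_force: 4.7
```

```bash
python3 - <<'E'
from h import *
st(); c=snap('top','top2'); P=pts(c); B=(P[...,:2]-OB)@RB; z=P[...,2]
k=(abs(z-.0615)<.003)&(abs(B[...,0])<.027)&(B[...,1]>-.08)&(B[...,1]<.0); print('rib',k.sum(),np.percentile(B[k],[2,50,98],axis=0).round(4))
c0=load('top1');P=pts(c0); B=(P[...,:2]-OB)@RB; z=P[...,2]
k=(abs(z-.0615)<.003)&(abs(B[...,0])<.027)&(B[...,1]>-.08)&(B[...,1]<.0); print('rib before',k.sum(),np.percentile(B[k],[2,50,98],axis=0).round(4))
E
```

```text
t 3.65 box mm [-68.8  -9.5] tip z 0.0509 F box [0.74 0.98] 9.22 open 0.001 toolY deg 74.24 [ 0.001 -0.    -1.   ]Traceback (most recent call last):
  File "<stdin>", line 3, in <module>
    return _quantile_unchecked(
        a, q, axis, out, overwrite_input, method, keepdims, weights)
    return _ureduce(a,
                    func=_quantile_ureduce_func,
    ...<5 lines>...
                    overwrite_input=overwrite_input,
                    method=method)
    r = func(a, **kwargs)
    result = _quantile(arr,
                       quantiles=q,
    ...<2 lines>...
                       out=out,
                       weights=wgt)
    slices_having_nans = np.isnan(arr[-1, ...])
                                  ~~~^^^^^^^^^
IndexError: index -1 is out of bounds for axis 0 with size 0
```

Force dropped and then rose to 9 N, so the tab has bottomed. I will lift and look at the cover.

>>> servo_tool --motion '[[[0,0,0.05,0,1],[0,0,0.05,0,1],[0,0,-1,0,1],[0,0,-3,0,1],[0,0,-5,0,1]]]'

```text
time_s: 4.2
eef_pos: [0.4575, -0.0235, 0.1247]
eef_rot: [-0.002, 0.137, 0.991, 0.0]
wrist_force: [-0.1, 0.1, 0.3]
opening: -0.001
grasp_force: 0.0
```

>>> servo_tool --motion '[[[0,-3,0,0,1],[0,-7,0,0,1],[-3,-8,0,0,1],[-6,-8,0,0,1],[-6.9,-8,0,0,1]]]'

```text
time_s: 4.7
eef_pos: [0.505, -0.1209, 0.125]
eef_rot: [-0.0, 0.138, 0.99, -0.0]
wrist_force: [0.2, -0.0, 0.6]
opening: -0.006
grasp_force: 0.0
```

```bash
python3 - <<'E'
from h import *
st(); c=snap('scene','sc3'); im=c['pixels'][:,:,::-1]; cv2.imwrite('pics/sc3c.png',cv2.resize(im[170:310,260:410],None,fx=4,fy=4,interpolation=cv2.INTER_CUBIC))
for f in('scene1','sc3'):
    P=pts(load(f)); B=(P[...,:2]-OB)@RB; z=P[...,2]
    for nm,k in [('rib',(abs(z-.0615)<.003)&(abs(B[...,0])<.027)&(B[...,1]>-.08)&(B[...,1]<.0)),('tab',(z>.045)&(z<.07)&(abs(B[...,0]+.07)<.01)&(abs(B[...,1]+.01)<.012))]:
        print(f,nm,k.sum(),[np.percentile(w,[2,50,98]).round(4) for w in (B[k][:,0],B[k][:,1],z[k])] if k.sum() else '')
E
```

```text
t 4.7 box mm [  1.  -90.4] tip z 0.1 F box [0.2  0.02] 0.59 open -0.006 toolY deg 74.16 [-0. -0. -1.]
scene1 rib 137 [array([-0.0262, -0.0009,  0.0256]), array([-0.0566, -0.0535, -0.0477]), array([0.0589, 0.0622, 0.0643])]
scene1 tab 118 [array([-0.0796, -0.0699, -0.0603]), array([-0.0216, -0.0108,  0.0008]), array([0.0454, 0.0627, 0.0652])]
sc3 rib 70 [array([-0.0265, -0.0094,  0.0061]), array([-0.0493, -0.0464, -0.0401]), array([0.0587, 0.0629, 0.0644])]
sc3 tab 112 [array([-0.0793, -0.0703, -0.0606]), array([-0.0216, -0.0106,  0.0013]), array([0.0561, 0.0582, 0.0603])]
```

View pics/sc3c.png

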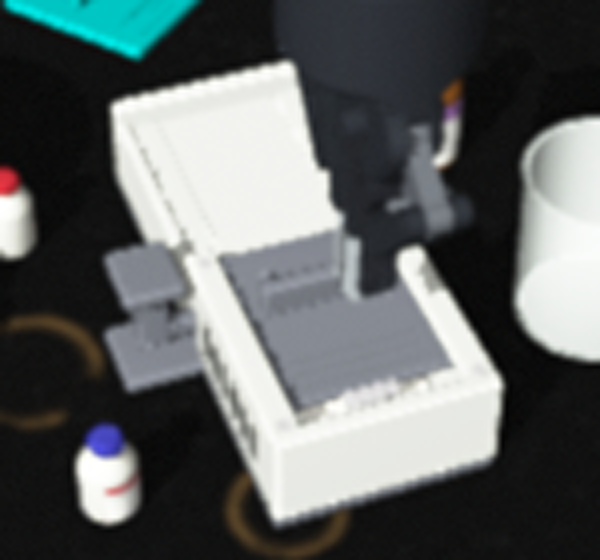

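The picture shows the cover sprung forward, with the rib near (310,285) in the crop, and the tab held half down at (145,270). The fingers stand behind the rib. I will lower them and push.

>>> servo_tool --motion '[[[0.1,0,2,0,1],[0.1,0,3.8,0,1],[0.1,0,4.8,0,1],[0.1,0,4.8,0,1],[0.1,1,4.8,0,1]]]'

```text
time_s: 5.25
eef_pos: [0.5054, -0.1099, 0.0775]
eef_rot: [-0.0, 0.138, 0.99, -0.0]
wrist_force: [0.4, 0.2, -0.5]
opening: 0.0
grasp_force: 0.0
```

>>> servo_tool --motion '[[[0,0.6,0,0,1],[0,1.2,0,0,1],[0,1.8,0,0,1],[0,2.4,0,0,1],[0,3,0,0,1]]]'

```text
time_s: 5.75
eef_pos: [0.5144, -0.0808, 0.0778]
eef_rot: [0.001, 0.137, 0.991, -0.0]
wrist_force: [1.1, -0.9, 2.7]
opening: -0.002
grasp_force: 1.4
```

```bash
python3 -c "
from h import *
st()"
```

```text
t 5.75 box mm [ -0.8 -49.3] tip z 0.0528 F box [ 1.32 -0.6 ] 2.74 open -0.002 toolY deg 74.25 [ 0.001 -0.001 -1.   ]
```

>>> servo_tool --motion '[[[0,0.3,0,0,1],[0,0.6,0,0,1],[0,1,0,0,1],[0,1,0,0,1]]]'

```text
time_s: 6.15
eef_pos: [0.5167, -0.071, 0.0774]
eef_rot: [0.0, 0.137, 0.991, 0.0]
wrist_force: [0.0, -2.0, 2.5]
opening: 0.002
grasp_force: 1.2
```

```bash
python3 - <<'E'
from h import *
o,T=st(); c=snap('scene','sc4'); im=c['pixels'][:,:,::-1]; cv2.imwrite('pics/sc4c.png',cv2.resize(im[170:310,260:410],None,fx=4,fy=4,interpolation=cv2.INTER_CUBIC))
for f in('sc3','sc4'):
    P=pts(load(f)); B=(P[...,:2]-OB)@RB; z=P[...,2]
    k=(abs(z-.046)<.004)&(abs(B[...,0])<.03)&(B[...,1]>-.125)&(B[...,1]<.0); print(f,'plate y',np.percentile(B[k][:,1],[1,50,99]).round(4))
    for nm,k in [('rib',(abs(z-.0615)<.003)&(abs(B[...,0])<.03)&(B[...,1]>-.06)&(B[...,1]<.0)),('tab',(z>.045)&(z<.07)&(abs(B[...,0]+.07)<.01)&(abs(B[...,1]+.01)<.012))]:
        print(f,nm,k.sum(),[np.percentile(w,[2,50,98]).round(4) for w in (B[k][:,0],B[k][:,1],z[k])] if k.sum() else '')
E
```

```text
t 6.15 box mm [ -1.2 -39.2] tip z 0.0524 F box [ 0.55 -1.88] 2.49 open 0.002 toolY deg 74.25 [ 0. -0. -1.]
sc3 plate y [-0.1213 -0.0748 -0.0075]
sc3 rib 70 [array([-0.0265, -0.0094,  0.0061]), array([-0.0493, -0.0464, -0.0401]), array([0.0587, 0.0629, 0.0644])]
sc3 tab 112 [array([-0.0793, -0.0703, -0.0606]), array([-0.0216, -0.0106,  0.0013]), array([0.0561, 0.0582, 0.0603])]
sc4 plate y [-0.1213 -0.0612 -0.0019]
sc4 rib 64 [array([-0.0265, -0.0127,  0.0035]), array([-0.0523, -0.0262, -0.0197]), array([0.0588, 0.0623, 0.0644])]
sc4 tab 113 [array([-0.0798, -0.0701, -0.0603]), array([-0.0218, -0.0106,  0.001 ]), array([0.0557, 0.058 , 0.06  ])]
```

View pics/sc4c.png

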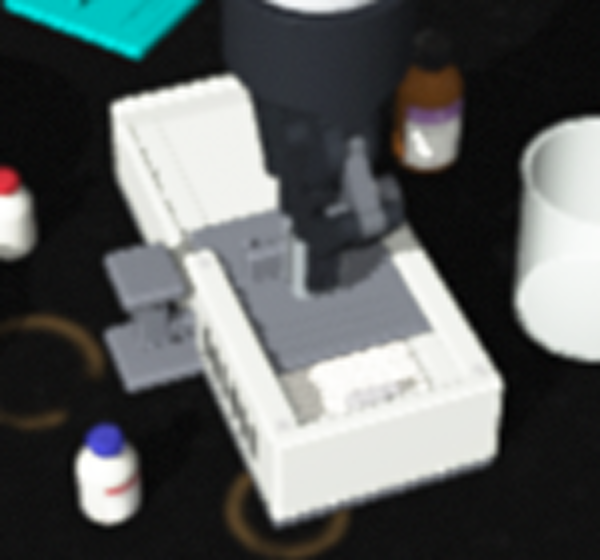

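The rib and cover have moved about 20 mm, with the finger flush behind the rib, and everything else is standing. I continue.

>>> servo_tool --motion '[[[0,0.8,0,0,1],[0,1.6,0,0,1],[0,2.4,0,0,1],[0,3.2,0,0,1],[0,4,0,0,1]]]'

```text
time_s: 6.7
eef_pos: [0.5273, -0.032, 0.077]
eef_rot: [-0.0, 0.137, 0.991, -0.0]
wrist_force: [-1.0, -2.5, -0.3]
opening: -0.0
grasp_force: 1.4
```

>>> servo_tool --motion '[[[0,0.8,0,0,1],[0,1.6,0,0,1],[0,2.4,0,0,1],[0,3.2,0,0,1],[0,3.6,0,0,1]]]'

```text
time_s: 7.2
eef_pos: [0.5376, 0.0031, 0.0774]
eef_rot: [0.0, 0.137, 0.991, 0.0]
wrist_force: [0.1, -0.8, 0.4]
opening: 0.001
grasp_force: 0.1
```

```bash
cat >> h.py <<'E'
def look(f):
    c=snap('scene',f); P=pts(c); B=(P[...,:2]-OB)@RB; z=P[...,2]; R,G,Bl=[c['pixels'][...,i].astype(int) for i in range(3)]
    k=(z>.043)&(z<.051)&(abs(B[...,0])<.03)&(B[...,1]>-.11)&(B[...,1]<.105)&(R<190); print('plate y',np.percentile(B[k][:,1],[1,50,99]).round(4),'z',np.median(z[k]))
    for nm,k in [('rib',(abs(z-.0615)<.003)&(abs(B[...,0])<.03)&(B[...,1]>.03)&(B[...,1]<.08)),('tab',(z>.045)&(z<.07)&(abs(B[...,0]+.07)<.01)&(abs(B[...,1]+.01)<.012))]:
        print(nm,k.sum(),[np.percentile(w,[2,50,98]).round(4) for w in (B[k][:,0],B[k][:,1],z[k])] if k.sum() else '')
    im=c['pixels'][:,:,::-1]; cv2.imwrite('pics/'+f+'c.png',cv2.resize(im[170:310,260:410],None,fx=4,fy=4,interpolation=cv2.INTER_CUBIC))
E
python3 -c "
from h import *
st(); look('sc5')"
```

```text
t 7.2 box mm [-1.2 37.7] tip z 0.0524 F box [ 0.31 -0.76] 0.35 open 0.001 toolY deg 74.25 [ 0.     0.001 -1.   ]
plate y [-0.0146  0.0228  0.0894] z 0.047355905021442664
rib 58 [array([-0.0265, -0.015 ,  0.0222]), array([0.0305, 0.0512, 0.0576]), array([0.0588, 0.0617, 0.0641])]
tab 120 [array([-0.0795, -0.0697, -0.0602]), array([-0.0217, -0.0101,  0.0017]), array([0.0597, 0.0626, 0.0647])]
```

The tab is up again and the cover is at about 46 mm. I push a few mm more for margin, then back off and lift.

>>> servo_tool --motion '[[[0,0.2,0,0,1],[0,0.4,0,0,1],[0,0.5,0,0,1],[0,0.5,0,0,1]]]'

```text
time_s: 7.65
eef_pos: [0.5386, 0.0067, 0.0774]
eef_rot: [0.0, 0.137, 0.991, 0.0]
wrist_force: [0.0, 0.4, -0.3]
opening: 0.001
grasp_force: 0.0
```

>>> servo_tool --motion '[[[0,-0.6,0,0,1],[0,-1,-1,0,1],[0,-1,-4,0,1],[0,-1,-8,0,1],[0,-5,-12,0,1]]]'

```text
time_s: 8.15
eef_pos: [0.5266, -0.0354, 0.195]
eef_rot: [0.001, 0.136, 0.991, 0.001]
wrist_force: [0.9, -1.9, 0.3]
opening: 0.001
grasp_force: 0.0
```

>>> servo_tool --motion '[[[4,-4,-2,0,1],[8,-8,-4,0,1],[10,-12,-4,0,1],[10,-16,-4,0,1],[10,-16,-4,0,1]]]'

```text
time_s: 8.65
eef_pos: [0.3845, -0.1688, 0.2343]
eef_rot: [0.001, 0.141, 0.99, -0.002]
wrist_force: [-0.3, 1.2, 0.4]
opening: -0.002
grasp_force: 0.0
```

```bash
python3 - <<'E'
from h import *
st(); look('sc6'); c=snap('top','top6'); P=pts(c); B=(P[...,:2]-OB)@RB; z=P[...,2]
k=(abs(z-.0615)<.003)&(abs(B[...,0])<.03)&(B[...,1]>.03)&(B[...,1]<.08); print('rib top',k.sum(),np.percentile(B[k],[2,50,98],axis=0) if k.sum() else '')
E
```

```text
t 8.65 box mm [-102.  -169.1] tip z 0.2093 F box [-0.61  1.05] 0.35 open -0.002 toolY deg 73.8 [ 0.002 -0.004 -1.   ]
plate y [-0.0148  0.0238  0.0926] z 0.047221204540693236
rib 64 [array([-0.001 ,  0.0126,  0.0283]), array([0.0519, 0.0555, 0.0612]), array([0.0589, 0.062 , 0.064 ])]
tab 36 [array([-0.0799, -0.0766, -0.0731]), array([-0.019 , -0.0079,  0.0016]), array([0.0458, 0.0623, 0.0652])]
rib top 82 [[-0.02635627  0.05435194]
 [-0.00021553  0.05813968]
 [ 0.02681697  0.06224754]]
```

View pics/sc6c.png

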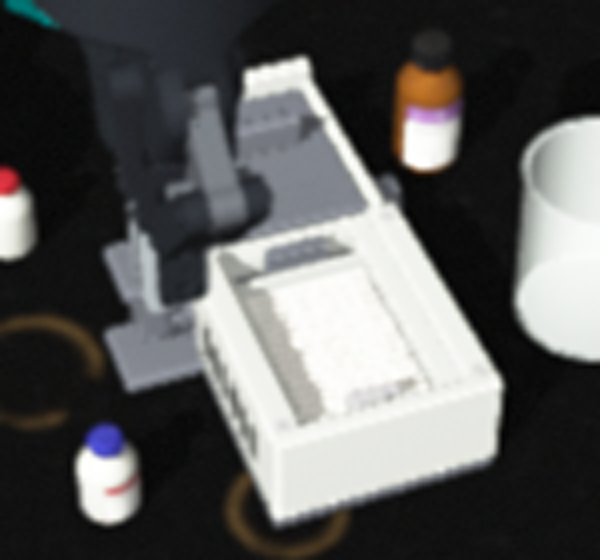

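The cover lies flat on the ledge at y of about 50 mm. The tab is up (62 mm), all bystanders are standing and the arm is clear.

```bash
python3 -c "
from bench import ctrl
print(ctrl.hand_in())"
```

```text
the job is handed in; nothing more can be done
None
```

The filter box is open and the job is handed in at about 9 s of the 35 s: the cover lies flat on the parking ledge at about y = 50 mm, the tab has sprung up behind it, and the beaker and bottles are still standing.

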